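Set the feed wheel back one notch

ROBOT

A 7-joint arm with a two-finger parallel gripper is mounted at the origin on the work surface. World frame = base frame: x ahead of the robot, y to its left, z up, the work surface at z = 0. Lengths are in m, angles in rad, forces in N, time in s.
With the tool pointing down it reaches from about 0.425 to 0.875 m from the base axis. Payload 8.4 kg.
Tool frame: the origin (TCP) lies midway between the tips of the shut fingers; the grasp point (between the pads) lies 19 mm behind it; y points along the fingers, z is the direction in which the jaws open and shut, and the axes are right-handed (so a half turn about y gives the same grasp; the last joint's range is limited). The gripper opens to 87 mm and grips with 3 to 60 N. Pads are 19 mm wide; open, the fingers measure 117 mm over their backs; the gripper's body (75 mm by 190 mm) begins 51 mm behind the grasp point.
Start: joints at [-1.401, 0.333, 0.04, 1.465, -0.013, 1.343, -0.059], TCP at [0.173, 0.627, 0.223] pointing down, gripper open.
Joint ranges: [-2.58, 2.58], [-0.38, 2.09], [-1.3, 1.39], [0.25, 2.4], [-1.5, 4.64], [0.08, 2.09], [-2.65, 2.65]. Speed limits (rad/s): [2.22, 2.22, 2.79, 2.79, 3.14, 3.14, 3.14].

INTERFACE

Orientations are given as a unit quaternion [x, y, z, w].
In Python, from plant import monitor, viewer, manip gives the robot as it stands.
- The arm moves only by the shell command python3 -m crank 'ROWS'. ROWS is JSON, a list of rows, each a list of 5 numbers: the opening, from 0 (shut) to 1 (fully open), then the shift along the tool's x, y, z in m, then the turn about the tool's y in rad. In form: [[hand, dx, dy, dz, roll], ...]. A call has 1 to 20 rows; each row is the pose to reach, as a shift and turn from the pose commanded when the call began, along the tool's axes at that moment; what a row does not reach only later rows make up. A row lasts 1/12 s, in which the tool goes at most 41.7 mm and 7.16 degrees, less where a joint would pass 70% of its speed; a pose out of reach is approached as far as the arm can. A call with a gripper value outside its range is refused whole. The fingers move at their own pace and stop on an object; the grip force is fixed at half the most. Time passes only in rows, so rows that repeat a pose let the fingers close. It gives the time, the measured TCP pose, the force and the opening at its end, in the units of the state.
- monitor.get_obs(): the state, without advancing time (a new reading comes with each control period).
- viewer.snapshot(name): name is "side" or "top" or "wrist"; returns a dict with "color" (400x640x3 uint8, red, green, blue), "K" (3x3 intrinsics, pixels), "rvec" (rotation vector, rad) and "tvec" (3), from world to camera coordinates, as OpenCV has them. Camera axes: x right, y down, z forward; pixel columns grow to the right and rows downward; lengths in m; the calibration is good to about 2 mm. A picture is of the moment at which its call begins. There is no depth.
- manip.job_done(): hands the job in, once; it reports no verdict.
The state is a dict: "clock": time; "joint_pos": joint angles; "joint_vel": joint speeds; "joint_torque": joint torques, N m; "ee_pos": TCP position; "tcp_rot": TCP orientation; "force": force on the tool from outside, world axes, zero at the start; "torque": the same for the moment, N m; "finger_gap": finger opening in m.
Only numpy, scipy, OpenCV 4.12 (cv2) and the standard library are available. Lean on these libraries where they do the work, as an engineer would, in place of code of your own. Each camera call takes 0.05 s, during which the arm holds its last target.

TASK

The polishing feed wheel has run one notch too far. With a fingertip, tip the ratchet pawl up by its crossbar so that it stays thrown back, push the wheel backward (clockwise seen from above) by just one notch with the pawl up, then tip the pawl back down so that it sits fully in the next notch. Only touch and push, lightly: grip or force nothing, and leave the scissors, bar, jar and cup where they are.

Things in the scene. Friction and masses are not known exactly. Their poses are not given: they have to be found in the camera images.
- feeder: Fixed feed-wheel fixture with a grey base plate 200 x 300 x 12 mm on the bench. Origin: on the underside, on the wheel's vertical axis; z up. In its own axes the plate spans x -100..100, y -195..105 mm; the pawl stands on the -y side.
- hub (a point): Centre of the wheel's flat top, on its axis, 37 mm above the bench. Aluminium disc, radius 100 mm. Ten saw teeth (one notch = 36 degrees = 0.628 rad) stand up to 51 mm above the bench at radius 80 to 100 mm; five posts at radius 60 mm, 72 degrees apart, are there to push it by. A hub 44 mm wide rises to 49 mm, its bolt to 57 mm.
- wheel (a joint): Wheel angle in rad, growing forward (counterclockwise from above); backward is negative. Starts near 0; the next notch back is centred on -0.628. With the pawl down in a notch it has play of -0.10 to +0.14 about that centre and is blocked backward; with the pawl up it turns with light friction (1 to 2 N at a post) and stays where left.
- pawl (a joint): Pawl angle in rad: 0 = down, nose fully in a notch; grows as the nose lifts; 1.25 = thrown back on its stop. Worked by its own weight, balanced near 0.65: left beyond that it falls back to 1.25, left below that it falls down to the wheel. 1 N moves it.
- pivot (a point): Centre of the pawl's pivot, fixed on the fixture: 140 mm from the wheel's axis on the fixture's -y side, 62 mm above the bench, between two grey cheeks (38 mm over their outer faces, 30 mm long, tops 76 mm above the bench). Its axis is along the fixture's x. The pawl is a steel V seen from the side: an arm and a tab at 100 degrees to it; a shut fingertip can work inside the V both ways.
- crossbar (a point): Middle of the pawl's crossbar (14 mm diameter, 50 mm long, along the fixture's x), on top of a 14 mm wide, 8 mm thick tab, 55 mm from the pivot. Pawl down: the tab is upright, leaning 10 degrees away from the wheel; push it away from the wheel to lift the nose. Thrown back, the tab lies nearly level, pointing away from the wheel, crossbar 70 mm above the bench.
- nose (a point): Bottom middle of the pawl's 12 mm wide nose, under the end of the arm: 50 mm from the pivot along the arm and 22 mm below its middle line. The arm is 14 mm wide, 10 mm thick, ends 57 mm from the pivot, and is level towards the wheel's axis when down. Thrown back, it stands up at 72 degrees: push it towards the wheel to bring it down.
- post0 (a point): Top centre of one of five upright round posts fixed on the wheel: 12 mm diameter, tops 87 mm above the bench, 60 mm from the axis, 20 mm wide collar 4 mm high at the foot. At wheel angle 0 it lies 18 degrees counterclockwise of the pawl, seen from the wheel's axis.
- post1 (a point): Top centre of the post 72 degrees counterclockwise from post0.
- post2 (a point): Top centre of the post 144 degrees counterclockwise from post0.
- post3 (a point): Top centre of the post 216 degrees counterclockwise from post0.
- post4 (a point): Top centre of the post 288 degrees counterclockwise from post0.
- scissors: Bystander: small steel scissors lying flat, 130 mm long, 70 mm over the rings; origin at the screw.
- bar: Bystander: brown bar of polishing compound, 120 x 45 x 35 mm; origin under its centre.
- jar: Bystander: amber jar, 52 mm diameter, 75 mm tall; origin under its centre.
- cup: Bystander: small steel cup, 60 mm diameter, 50 mm tall; origin under its centre.

How it is judged:
On the way, in this order (a step that is already met when the one before it is completed fails the run):
1. the pawl is thrown back, the wheel still in its first notch (value of joint pawl above 1 rad and value of joint wheel between -0.2 and 0.2 rad), for 0.2 s.
2. the wheel is one notch back with the pawl still up (value of joint pawl above 0.9 rad and value of joint wheel between -0.788 and -0.458 rad), for 0.2 s.
At the end, for the whole second after the job is handed in: The wheel is at rest one notch back (0.628 rad, within 0.16 rad) and the pawl is down in that notch (less than 0.06 rad up) (value of joint pawl below 0.06 rad and value of joint wheel between -0.788 and -0.458 rad and velocity of joint wheel between -0.05 and 0.05 rad/s); the robot touches nothing.
It fails at once if the wheel is run back past the next notch (value of joint wheel below -1 rad).
It fails at once if the wheel is turned forward (value of joint wheel above 0.3 rad).
It fails at once if the wheel is gripped or forced (over 40 N) (contact force between the fingers and wheel above 40 N).
It fails at once if the pawl is gripped or forced (over 40 N) (contact force between the fingers and pawl above 40 N).
It fails at once if a bystander is lifted or moved by more than 25 mm (distance of any of scissors, bar, jar, cup from where it was at the start of the episode above 0.025 m).
It also fails if it takes over 58 s, if anything falls off the work surface, if the arm or the gripper's body presses on something with over 40 N, if the wrist force passes 120 N, or if a joint passes its speed limit or range.

## Working session

There is one attempt and no reset: what is moved stays moved. The work goes in short steps, Python scripts to look and compute and a shell command to move; the robot and the scene stay as the last step left them, time stands still between calls to the robot, and variables do not carry over. Pictures are saved under pics/ and viewed, and the job is handed in when it is done.

```bash
mkdir -p pics; ls; python3 - <<'E'
from plant import monitor, viewer
import cv2
o=monitor.get_obs()
for k,v in o.items(): print(k,v)
for n in ["side","top","wrist"]:
    s=viewer.snapshot(n); cv2.imwrite(f"pics/{n}0.png",s["color"][:,:,::-1])
    print(n,s["K"],s["rvec"],s["tvec"])
E
```

```text
pics
clock 0.0
joint_pos [-1.40118998  0.3338976   0.03989625  1.46628691 -0.01341117  1.34329485
 -0.05852508]
joint_vel [ 0.00094797 -0.00107472 -0.00157461 -0.0006151  -0.00044127  0.00176346
  0.00134584]
joint_torque [ 4.72307638e-04 -6.56358933e+01  1.33530959e+00 -4.03806710e+01
 -5.96409990e-02  4.46872890e-02  1.32312161e-04]
ee_pos [0.17253982 0.62618835 0.22166053]
tcp_rot [ 0.7012979  -0.09481415  0.09473526 -0.70015481]
force [-0.14782696  0.14471046  0.0282512 ]
torque [ 0.02453519  0.02615946 -0.00774918]
finger_gap 0.08687418906007785
side [[405.22792887   0.         322.73603343]
 [  0.         405.22792887 198.19707764]
 [  0.           0.           1.        ]] [ 2.3230608  -0.1689283   0.05263023] [-0.58042329  0.19263031  0.7682557 ]
top [[381.4480947    0.         322.97709514]
 [  0.         381.4480947  193.75303658]
 [  0.           0.           1.        ]] [ 2.1543217  -2.19073179  0.13165087] [0.06621564 0.59910306 0.85000693]
wrist [[348.02270344   0.         320.38004583]
 [  0.         348.02270344 201.34819094]
 [  0.           0.           1.        ]] [-2.33808606 -1.78158275 -0.21617128] [-0.64716861 -0.02933675  0.38881033]
```

View pics/side0.png

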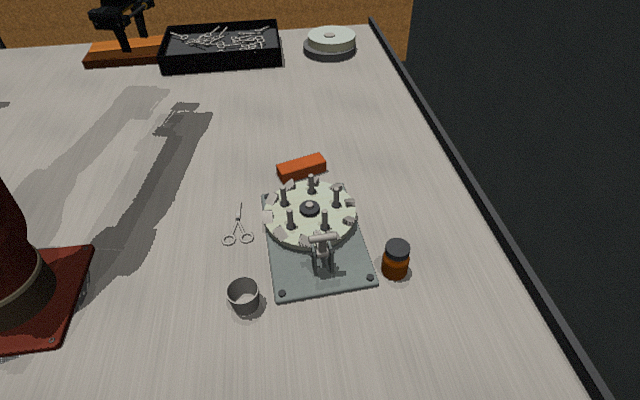

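View pics/top0.png

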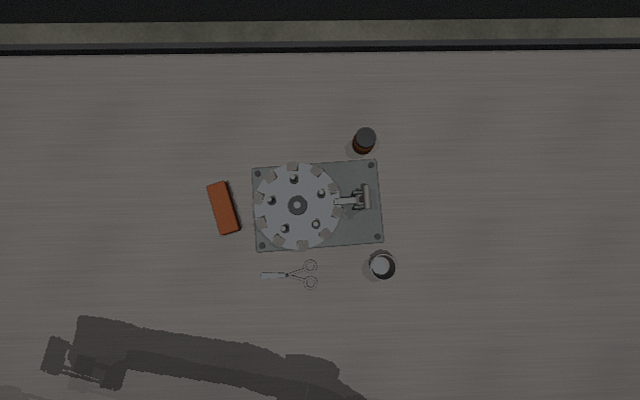

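View pics/wrist0.png

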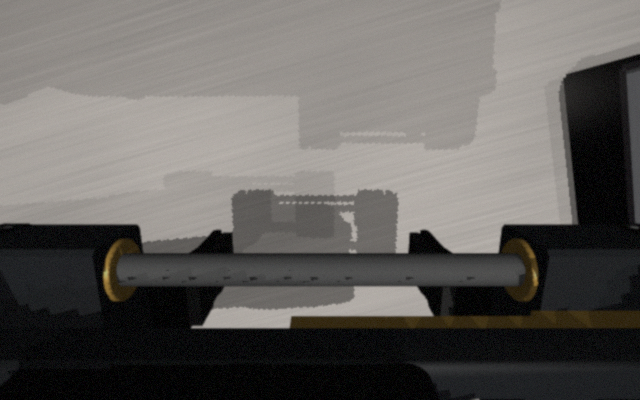

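The side view shows the fixture near (315,240) and the top view near (318,205). The pawl is on the right in the top view and the robot base is to the left in the side view. I'll enlarge both.

```bash
cat > h.py <<'E'
import numpy as np, cv2
from plant import monitor, viewer
from scipy.spatial.transform import Rotation as R
def cam(n):
    s=viewer.snapshot(n); return s
def P(s,p):
    return cv2.projectPoints(np.array(p,float).reshape(-1,3),np.array(s["rvec"],float),np.array(s["tvec"],float),np.array(s["K"]),None)[0].reshape(-1,2)
def ray(s,uv,z):
    Rm=cv2.Rodrigues(np.array(s["rvec"],float))[0]; t=np.array(s["tvec"]).reshape(3)
    d=Rm.T@np.linalg.inv(s["K"])@np.array([uv[0],uv[1],1.]); c=-Rm.T@t
    return c+d*(z-c[2])/d[2]
def crop(s,name,x0,y0,w,h,k):
    im=s["color"][y0:y0+h,x0:x0+w,::-1]
    im=cv2.resize(im,None,fx=k,fy=k,interpolation=cv2.INTER_CUBIC)
    im=np.clip(im.astype(float)*1.4,0,255).astype(np.uint8)
    for i in range(0,w,20): cv2.putText(im,str(x0+i),(i*k,8),0,0.3,(0,255,255),1); im[:4,i*k]=(0,255,255)
    for i in range(0,h,20): cv2.putText(im,str(y0+i),(0,i*k+4),0,0.3,(0,255,255),1)
    cv2.imwrite("pics/"+name,im)
E
python3 - <<'E'
from h import *
s=cam("top"); crop(s,"topc1.png",240,120,160,140,5)
for uv in [(257,174),(371,165),(262,246),(378,237)]: print(ray(s,uv,.012))
print(ray(s,(297,205),.057))
s=cam("side"); crop(s,"sidec1.png",220,150,190,150,4)
E
```

```text
[0.65189638 0.21154516 0.012     ]
[ 0.66944993 -0.05996693  0.012     ]
[0.48238589 0.19976525 0.012     ]
[ 0.49843606 -0.07107971  0.012     ]
[0.57305584 0.11506557 0.057     ]
```

View pics/topc1.png

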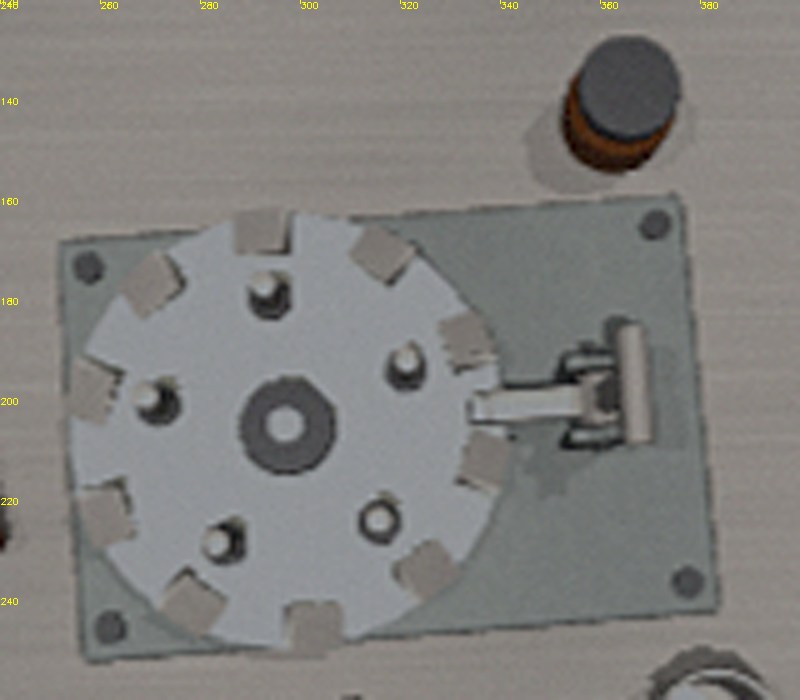

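View pics/sidec1.png

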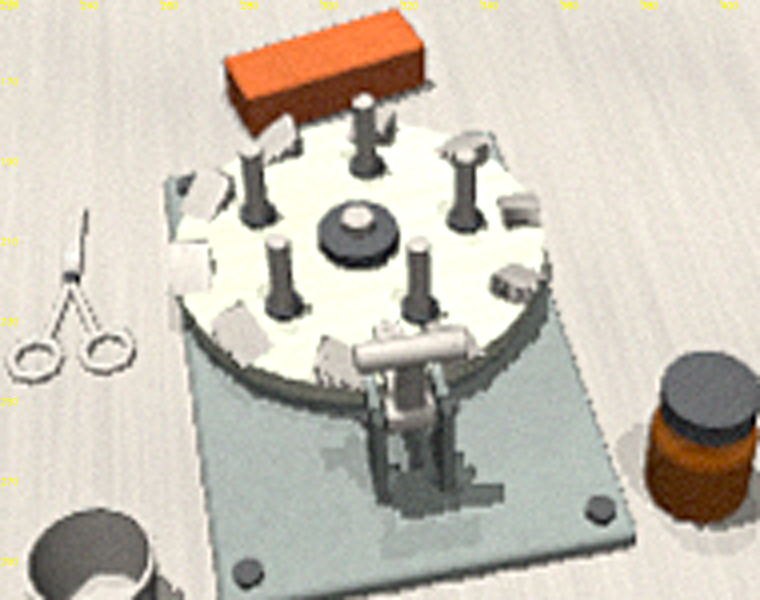

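```bash
cat >> h.py <<'E'
def feeder(c,x,y,yaw=None): pass
def W(x,y,z,q):  # feeder -> world, q=(x0,y0,yaw)
    c,s=np.cos(q[2]),np.sin(q[2]); return np.array([q[0]+c*x-s*y,q[1]+s*x+c*y,z])
E
python3 - <<'E'
from h import *
from scipy.optimize import least_squares
t=cam("top"); s=cam("side")
a0=np.radians
obs=[]
# plate corners top view
for uv,p in [((252,168),(100,105)),((375.5,159),(100,-195)),((257.5,252.5),(-100,105)),((383.5,242),(-100,-195))]:
    obs.append((t,uv,(p[0]/1e3,p[1]/1e3,.012)))
obs.append((t,(297,204.5),(0,0,.057))) if 0 else obs.append((t,(296.5,204.5),(0,0,.057)))
obs.append((s,(309,204.5),(0,0,.057)))
obs.append((t,(366.5,196.5),(0,-.1495,.1162)))
obs.append((s,(322.5,238),(0,-.1495,.1162)))
posts=[((320.3,191.5),(314,240-30)),]
def post(i,w): a=np.radians(-90+18+72*i)+w; return (.06*np.cos(a),.06*np.sin(a),.087)
# top: post tops
tp={0:(320.5,191.3),1:(293,176.8),2:(269.8,199.3),3:(283,228.3),4:(315.3,223.5)}
sp={0:(324,211),1:(336.5,187.5),2:(310.5,176),3:(283,188),4:(289.5,210.5)}
def f(q):
    r=[]
    for c,uv,p in obs: r+=list(P(c,W(*p,q))[0]-uv)
    for d,c in((tp,t),(sp,s)):
        for i,uv in d.items(): r+=list(P(c,W(*post(i,q[3]),q))[0]-uv)
    return r
r=least_squares(f,[.573,.113,0.06,0],loss='soft_l1'); q=r.x
print(q,np.degrees(q[2])); print(np.round(np.array(f(q)).reshape(-1,2),1).tolist())
for n,p in dict(hub=(0,0,.037),pivot=(0,-.14,.062),cross=(0,-.1495,.1162),**{f"post{i}":post(i,q[3]) for i in range(5)}).items(): print(n,W(*p,q).round(4))
o=monitor.get_obs(); print(R.from_quat(o["tcp_rot"]).as_matrix().round(3))
E
```

```text
[0.57366311 0.11471517 0.06244632 0.06724163] 3.577910635186833
[[-1.0, -0.2], [1.0, -0.8], [-1.3, 0.2], [1.1, 0.2], [0.7, 0.2], [0.1, -0.3], [0.5, 0.4], [0.2, -0.2], [0.8, 0.1], [-0.4, -0.4], [-0.8, -0.3], [0.2, 0.1], [0.5, 0.0], [0.5, -0.2], [-0.3, 0.9], [0.0, -0.8], [-0.7, -0.7], [-0.3, -0.5]]
hub [0.5737 0.1147 0.037 ]
pivot [ 0.5824 -0.025   0.062 ]
cross [ 0.583  -0.0345  0.1162]
post0 [0.5994 0.0605 0.087 ]
post1 [0.6332 0.1225 0.087 ]
post2 [0.5847 0.1737 0.087 ]
post3 [0.521  0.1434 0.087 ]
post4 [0.5301 0.0735 0.087 ]
[[ 0.964 -0.     0.266]
 [-0.266 -0.     0.964]
 [ 0.    -1.    -0.   ]]
```

Fit residuals are about 1 px. The feeder is at (0.574, 0.115) with yaw 3.6°, and the wheel is at about +0.07. I'll close the fingers, turn tool x along the fixture's -y (roll +1.24) and move above the V.

```bash
python3 -m crank '[[0,0.563,0,-0.505,1.24],[0,0.563,0,-0.505,1.24],[0,0.563,0,-0.505,1.24],[0,0.563,0,-0.505,1.24],[0,0.563,0,-0.505,1.24],[0,0.563,0,-0.505,1.24],[0,0.563,0,-0.505,1.24],[0,0.563,0,-0.505,1.24],[0,0.563,0,-0.505,1.24],[0,0.563,0,-0.505,1.24],[0,0.563,0,-0.505,1.24],[0,0.563,0,-0.505,1.24],[0,0.563,0,-0.505,1.24],[0,0.563,0,-0.505,1.24],[0,0.563,0,-0.505,1.24],[0,0.563,0,-0.505,1.24],[0,0.563,0,-0.505,1.24],[0,0.563,0,-0.505,1.24],[0,0.563,0,-0.505,1.24],[0,0.563,0,-0.505,1.24]]'
python3 - <<'E'
from h import *
o=monitor.get_obs(); print(o["clock"],o["ee_pos"],o["finger_gap"],R.from_quat(o["tcp_rot"]).as_matrix().round(3))
s=cam("side"); crop(s,"side1.png",200,100,200,150,4)
s=cam("wrist"); cv2.imwrite("pics/wrist1.png",s["color"][:,:,::-1])
E
```

```text
clock: 2.02
ee_pos: [0.582, -0.0136, 0.2225]
tcp_rot: [0.514, -0.485, 0.486, -0.513]
force: [-0.4, 0.8, 0.8]
finger_gap: 0.0006
2.0167 [ 0.58204065 -0.01359689  0.22246684] 0.000605086060261783 [[ 0.056  0.     0.998]
 [-0.998 -0.002  0.056]
 [ 0.002 -1.     0.   ]]
```

View pics/side1.png

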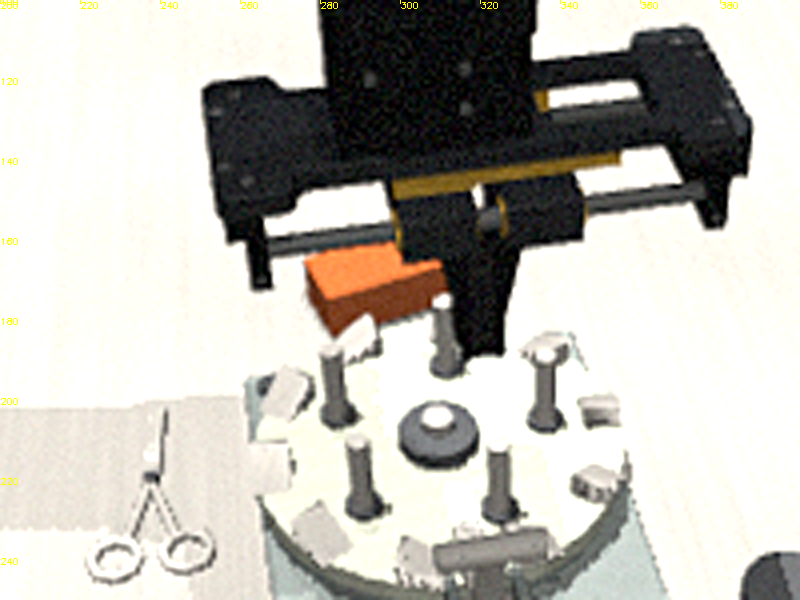

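View pics/wrist1.png

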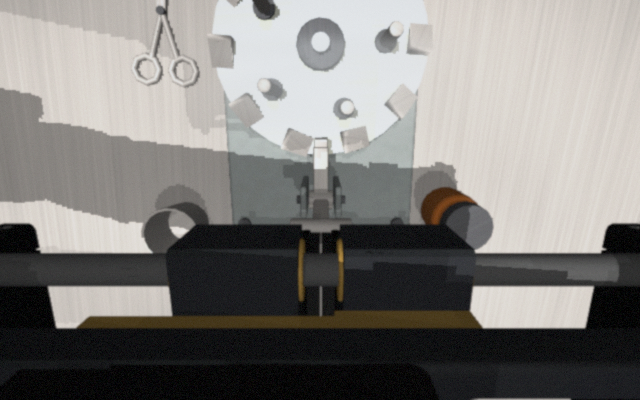

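The tip hangs clear over the wheel with the crossbar in front of it: side view bar near (323,238), tip near (321,188). Next I back off 6 mm and go down inside the V to z ≈ 0.095.

```bash
python3 -m crank '[[0,-0.006,0.03,0,0],[0,-0.006,0.06,0,0],[0,-0.006,0.09,0,0],[0,-0.006,0.11,0,0],[0,-0.006,0.12,0,0],[0,-0.006,0.127,0,0],[0,-0.006,0.127,0,0],[0,-0.006,0.127,0,0]]'
python3 - <<'E'
from h import *
o=monitor.get_obs(); print(o["ee_pos"],o["force"])
s=cam("side"); crop(s,"side2.png",220,150,200,150,4)
s=cam("wrist"); cv2.imwrite("pics/wrist2.png",s["color"][:,:,::-1])
E
```

```text
clock: 2.78
ee_pos: [0.5814, -0.0031, 0.0965]
tcp_rot: [-0.515, 0.484, -0.484, 0.516]
force: [-0.6, -0.1, 0.5]
finger_gap: 0.0002
[ 0.58138571 -0.00314787  0.09654435] [-0.59731942 -0.13560999  0.53651063]
```

View pics/side2.png

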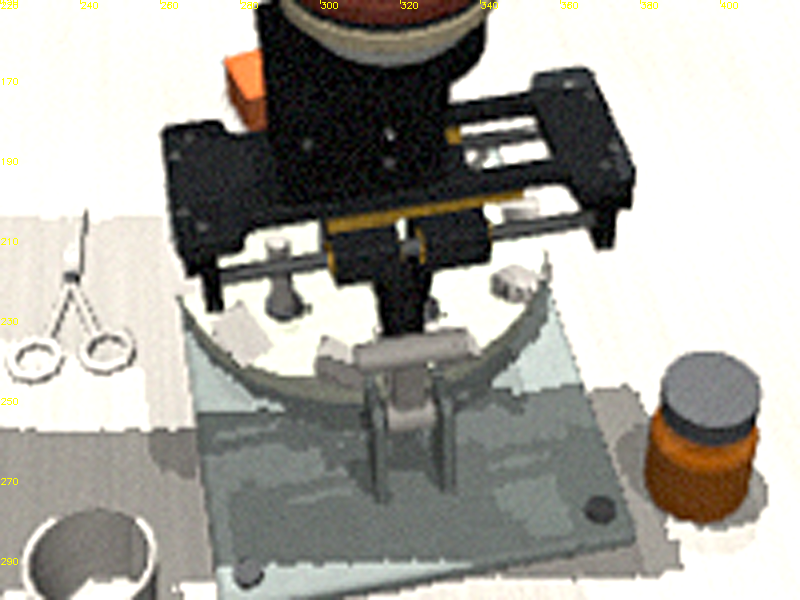

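View pics/wrist2.png

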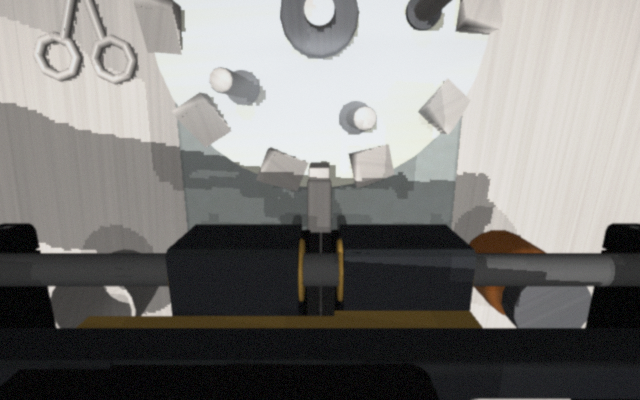

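The tip sits behind the crossbar and centred on it, at bar (322,238). Pushing gently now.

```bash
python3 -m crank '[[0,0.005,0,0,0],[0,0.01,0,0,0],[0,0.014,0,0,0],[0,0.018,0,0,0],[0,0.022,0,0,0],[0,0.026,0,0,0],[0,0.03,0,0,0],[0,0.034,0,0,0],[0,0.038,0,0,0],[0,0.042,0,0,0]]'
python3 - <<'E'
from h import *
o=monitor.get_obs(); print(o["ee_pos"],o["force"])
s=cam("side"); crop(s,"side3.png",220,150,200,150,4)
E
```

```text
clock: 3.72
ee_pos: [0.5835, -0.0462, 0.0956]
tcp_rot: [0.515, -0.484, 0.484, -0.515]
force: [-0.2, 1.0, -0.5]
finger_gap: 0.0005
[ 0.58353871 -0.04622054  0.09556636] [-0.21977943  1.03670187 -0.49393381]
```

View pics/side3.png

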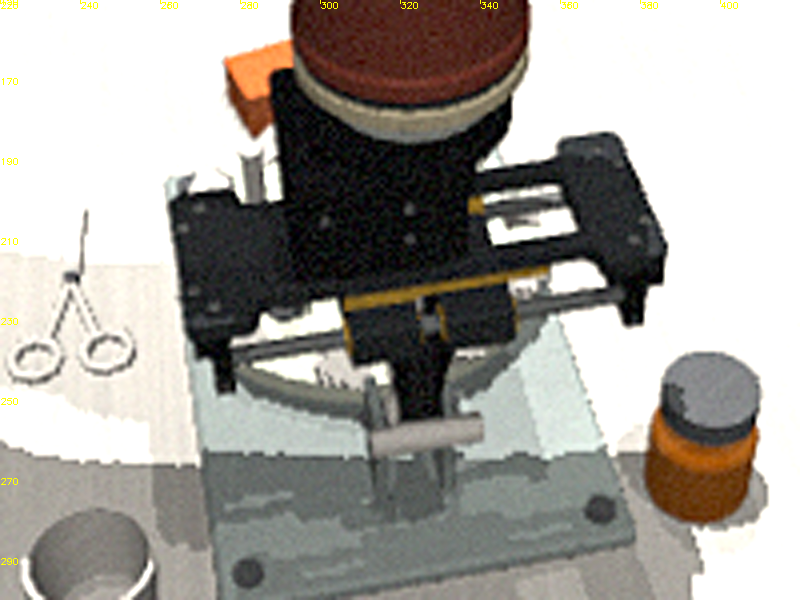

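The bar is following, now at (326,258), with about 1 N on the tool. I'll take it past the balance point.

```bash
python3 -m crank '[[0,0.004,0,0,0],[0,0.008,0.001,0,0],[0,0.012,0.003,0,0],[0,0.016,0.005,0,0],[0,0.02,0.006,0,0],[0,0.02,0.006,0,0],[0,0.02,0.006,0,0],[0,0.02,0.006,0,0]]'
python3 - <<'E'
from h import *
o=monitor.get_obs(); print(o["ee_pos"],o["force"])
s=cam("side"); crop(s,"side4.png",220,150,200,150,4)
q=[.5737,.1147,.0624]
for a in (.8,1,1.25):
    th=np.radians(100)+a; print(a,P(s,W(0,-.14+.055*np.cos(th),.062+.055*np.sin(th),q)))
E
```

```text
clock: 4.43
ee_pos: [0.5848, -0.0655, 0.0896]
tcp_rot: [-0.515, 0.484, -0.484, 0.515]
force: [0.4, 0.3, -0.0]
finger_gap: 0.0002
[ 0.58476594 -0.06551077  0.08955824] [ 0.44149179  0.33779296 -0.00946854]
0.8 [[327.06247915 261.95646689]]
1 [[327.72215645 267.70501833]]
1.25 [[328.20196591 273.90430132]]
```

View pics/side4.png

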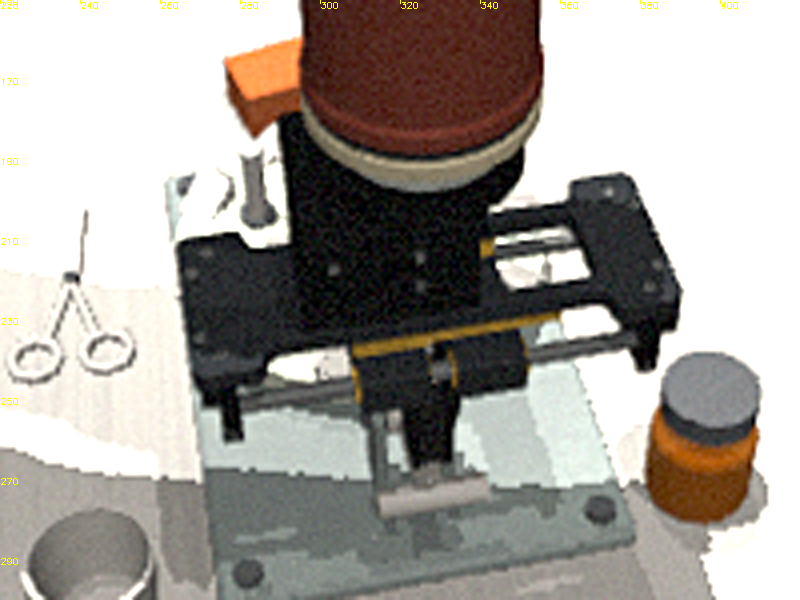

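The bar is at (328,273), which matches 1.25 rad, so the pawl is thrown back. I'll lift and go to the +y side of post1.

```bash
python3 -m crank '[[0,0,-0.04,0,0],[0,0,-0.08,0,0],[0,0,-0.11,0,0],[0,0,-0.11,0,0],[0,-0.04,-0.11,0.01,0],[0,-0.08,-0.11,0.02,0],[0,-0.12,-0.11,0.03,0],[0,-0.16,-0.11,0.045,0],[0,-0.19,-0.11,0.055,0],[0,-0.2105,-0.11,0.058,0],[0,-0.2105,-0.11,0.058,0],[0,-0.2105,-0.11,0.058,0],[0,-0.2105,-0.11,0.058,0]]'
python3 - <<'E'
from h import *
o=monitor.get_obs(); print(o["ee_pos"],o["force"])
s=cam("side"); crop(s,"side5.png",220,130,200,150,4)
t=cam("top"); crop(t,"top5.png",240,120,160,140,5)
s=cam("wrist"); cv2.imwrite("pics/wrist5.png",s["color"][:,:,::-1])
E
```

```text
clock: 5.57
ee_pos: [0.6295, 0.1471, 0.1995]
tcp_rot: [0.515, -0.484, 0.485, -0.515]
force: [0.5, -1.4, 0.5]
finger_gap: 0.0003
[0.62952312 0.14713681 0.19950699] [ 0.53085002 -1.4309814   0.52576823]
```

View pics/side5.png

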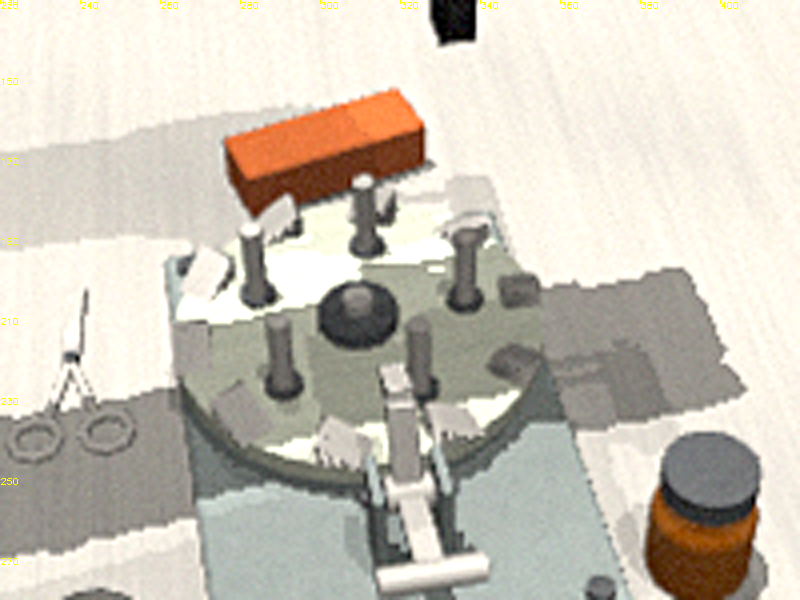

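View pics/wrist5.png

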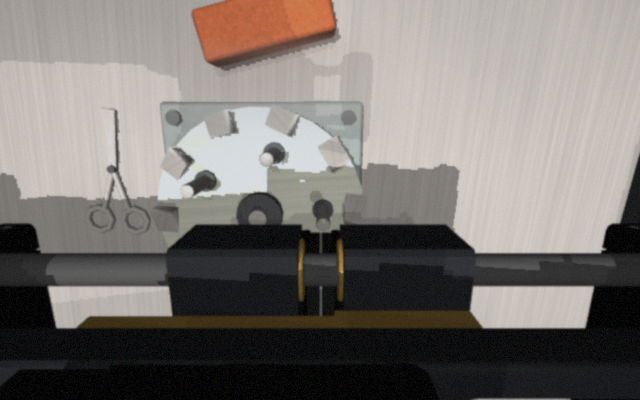

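```bash
python3 - <<'E'
from h import *
o=monitor.get_obs(); s=cam("wrist");e=o["ee_pos"]
print(P(s,e),P(s,[.633,.1225,.087]),P(s,[.633,.1225,.041]))
Rm=cv2.Rodrigues(np.array(s["rvec"],float))[0];print(-Rm.T@np.array(s["tvec"]),Rm[2])
s=cam("side");print(P(s,e),P(s,[.633,.1225,.087]))
E
```

```text
[[321.37198158 246.87257184]] [[323.30245815 223.96246655]] [[322.92888292 209.2995908 ]]
[0.62545251 0.20975117 0.36164262] [ 0.01407239 -0.24088033 -0.9704528 ]
[[332.91858302 137.67430432]] [[336.10841376 188.39956239]]
```

Projections agree: post1 at (323,224) in the wrist view and (336,188) in the side view. Going down beside post1.

```bash
python3 -m crank '[[0,0,0.03,0,0],[0,0,0.06,0,0],[0,0,0.085,0,0],[0,0,0.1,0,0],[0,0,0.11,0,0],[0,0,0.12,0,0],[0,0,0.13,0,0],[0,0,0.13,0,0]]'
python3 - <<'E'
from h import *
o=monitor.get_obs(); print(o["ee_pos"],o["force"])
s=cam("side"); crop(s,"side6.png",220,130,200,150,4)
E
```

```text
clock: 6.48
ee_pos: [0.629, 0.1478, 0.0681]
tcp_rot: [0.516, -0.485, 0.484, -0.515]
force: [0.6, 0.1, -0.3]
finger_gap: -0.0002
[0.62896747 0.14779424 0.06814049] [ 0.60469841  0.14146743 -0.30443032]
```

View pics/side6.png

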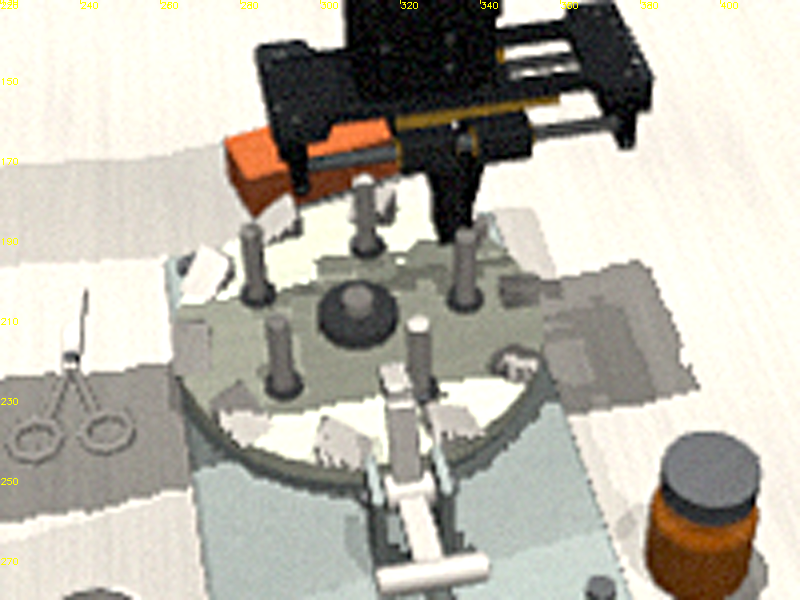

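```bash
python3 -m crank '[[0,0.003,0,0,0],[0,0.006,0,0,0],[0,0.009,0,0,0],[0,0.012,0,0,0],[0,0.015,0,0,0],[0,0.018,0,0,0],[0,0.021,0,0,0],[0,0.024,0,0,0],[0,0.027,0,0,0],[0,0.03,0,0,0],[0,0.032,0,0,0],[0,0.034,0,0,0],[0,0.034,0,0,0]]'
cat >> h.py <<'E'
def wheel(s,obs,q=(.5737,.1147,.0624)):
    from scipy.optimize import least_squares
    def f(w):
        r=[]
        for i,uv in obs.items():
            a=np.radians(-72+72*i)+w[0]; r+=list(P(s,W(.06*np.cos(a),.06*np.sin(a),.087,q))[0]-uv)
        return r
    b=min((least_squares(f,[w0]) for w0 in (0,-.4,-.7)),key=lambda r:r.cost); return b.x[0],np.round(b.fun,1)
E
python3 - <<'E'
from h import *
o=monitor.get_obs(); print(o["ee_pos"],o["force"])
s=cam("side"); crop(s,"side7.png",220,130,200,150,4)
E
```

```text
clock: 7.62
ee_pos: [0.6313, 0.1133, 0.0692]
tcp_rot: [0.516, -0.485, 0.484, -0.515]
force: [-1.6, 0.0, -1.4]
finger_gap: 0.0001
[0.63127722 0.11334091 0.06924013] [-1.58584467  0.01008611 -1.4309423 ]
```

View pics/side7.png

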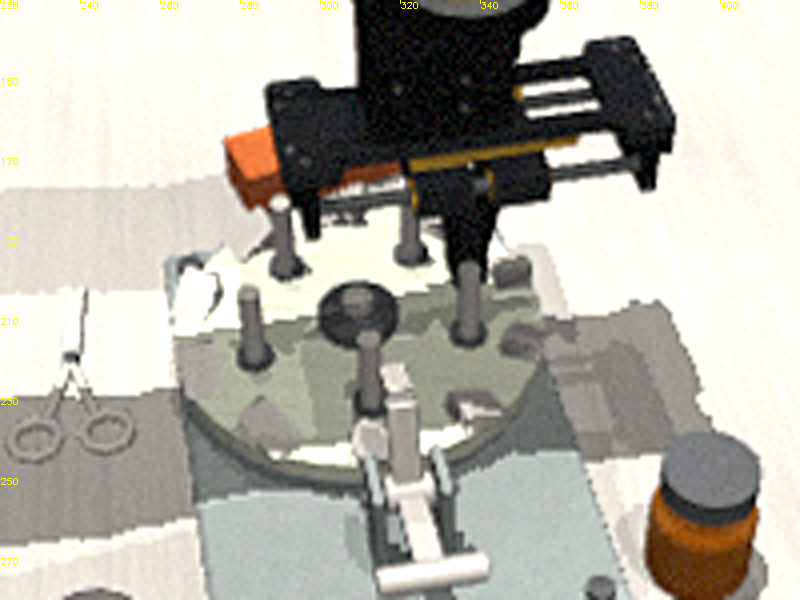

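Post tops are now at about (337,196.5), (312,214), (282,203) and (290,180.5), so the wheel is turning.

```bash
python3 - <<'E'
from h import *
s=cam("side"); print(wheel(s,{1:(337.2,196.5),0:(312.3,214),4:(282,203),3:(290,180.5)}))
E
```

```text
(np.float64(-0.36799277560496113), array([-0.1,  0.3, -0. ,  0.2, -0.2,  0. , -0.4,  0.1]))
```

```bash
python3 -m crank '[[0,0.002,0,0,0],[0,0.004,0,0,0],[0,0.006,0,0,0],[0,0.008,0,0,0],[0,0.01,0,0,0],[0,0.0115,0,0,0],[0,0.013,0,0,0],[0,0.013,0,0,0],[0,0.013,0,0,0]]'
python3 - <<'E'
from h import *
o=monitor.get_obs(); print(o["ee_pos"],o["force"])
s=cam("side"); crop(s,"side8.png",220,130,200,150,4)
E
```

```text
clock: 8.47
ee_pos: [0.6319, 0.102, 0.0693]
tcp_rot: [0.516, -0.485, 0.484, -0.515]
force: [-1.6, 2.1, -0.2]
finger_gap: 0.0005
[0.6318517  0.10199004 0.06933244] [-1.60386467  2.09956647 -0.23548445]
```

View pics/side8.png

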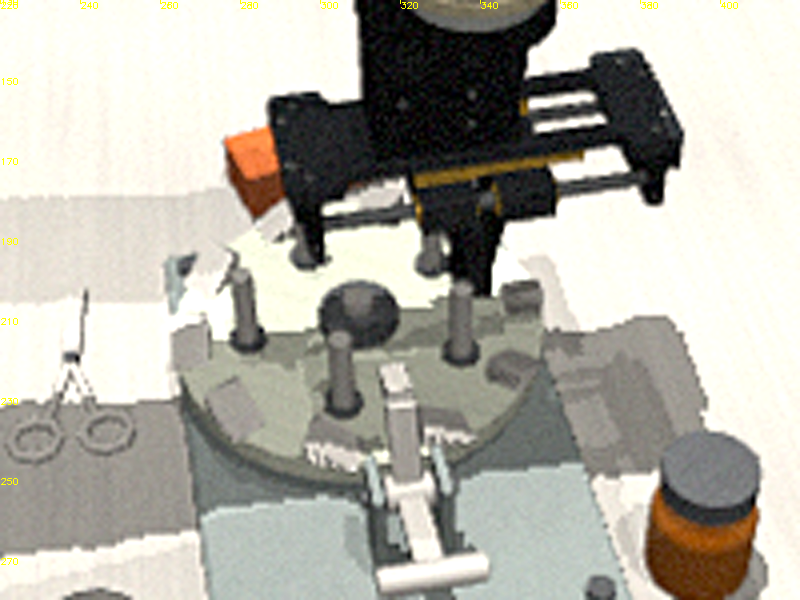

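Post tops: post1 (335.5,201.3), post0 (305,214.5), post4 (280.3,198.3).

```bash
python3 - <<'E'
from h import *
s=cam("side"); print(wheel(s,{1:(335.5,201.3),0:(305.1,214.3),4:(280.5,198.5)}))
E
```

```text
(np.float64(-0.6023415260513402), array([-0.1,  0.1,  0.1,  0.1, -0.5,  0.1]))
```

The wheel reads -0.602, within range. I'll back off, lift and go over to the thrown-back pawl, inside the V behind the arm.

```bash
python3 -m crank '[[0,-0.006,0,0,0],[0,-0.012,0,0,0],[0,-0.012,-0.03,0,0],[0,-0.012,-0.07,0,0],[0,-0.012,-0.11,0,0],[0,-0.012,-0.135,0,0],[0,-0.012,-0.135,0,0],[0,0.02,-0.135,-0.015,0],[0,0.055,-0.135,-0.03,0],[0,0.09,-0.135,-0.045,0],[0,0.125,-0.135,-0.057,0],[0,0.146,-0.135,-0.057,0],[0,0.146,-0.135,-0.057,0],[0,0.146,-0.135,-0.057,0]]'
python3 - <<'E'
from h import *
o=monitor.get_obs(); print(o["ee_pos"],o["force"])
s=cam("side"); crop(s,"side9.png",220,130,200,150,4)
t=cam("top"); crop(t,"top9.png",240,120,160,140,5)
E
```

```text
clock: 9.73
ee_pos: [0.5848, -0.0494, 0.2048]
tcp_rot: [-0.514, 0.485, -0.485, 0.515]
force: [0.4, 0.1, 0.1]
finger_gap: 0.0005
[ 0.58484493 -0.04940343  0.20477264] [0.38630752 0.13647468 0.09928185]
```

View pics/side9.png

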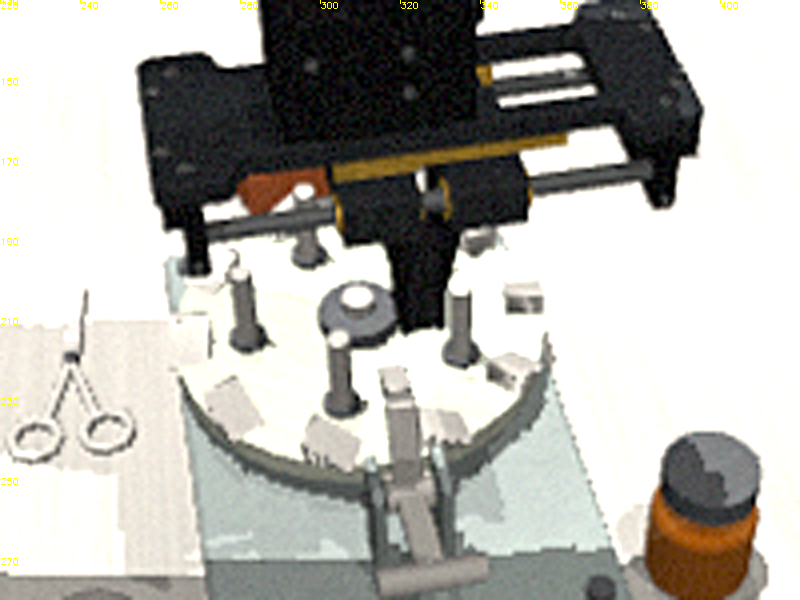

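The wheel hasn't moved, with post0 top at (304.5,214). The pawl arm is up with its end near (319,225), and the tip is on the -y side of it. Descending.

```bash
python3 -m crank '[[0,0,0.03,0,0],[0,0,0.06,0,0],[0,0,0.085,0,0],[0,0,0.1,0,0],[0,0,0.107,0,0],[0,0,0.114,0,0],[0,0,0.114,0,0]]'
python3 - <<'E'
from h import *
o=monitor.get_obs(); print(o["ee_pos"],o["force"])
s=cam("side"); crop(s,"side10.png",220,150,200,150,4)
E
```

```text
clock: 10.42
ee_pos: [0.5846, -0.0472, 0.0898]
tcp_rot: [0.516, -0.484, 0.484, -0.515]
force: [0.3, 0.2, 0.0]
finger_gap: 0.0003
[ 0.58456624 -0.04716978  0.08977847] [0.28281971 0.16886957 0.04479164]
```

View pics/side10.png

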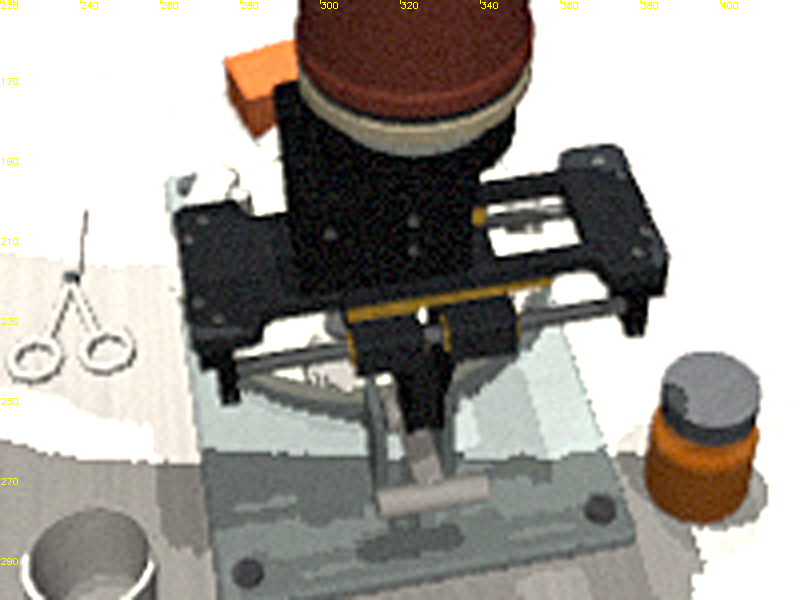

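```bash
python3 -m crank '[[0,-0.004,0,0,0],[0,-0.008,0,0,0],[0,-0.012,0,0,0],[0,-0.016,0,0,0],[0,-0.02,0,0,0],[0,-0.024,0,0,0],[0,-0.028,0,0,0],[0,-0.032,0,0,0],[0,-0.036,0,0,0],[0,-0.039,0,0,0],[0,-0.042,0,0,0]]'
python3 - <<'E'
from h import *
o=monitor.get_obs(); print(o["ee_pos"],o["force"])
s=cam("side"); crop(s,"side11.png",220,150,200,150,4)
E
```

```text
clock: 11.38
ee_pos: [0.582, -0.0057, 0.0905]
tcp_rot: [0.515, -0.484, 0.484, -0.515]
force: [0.3, 0.1, 0.6]
finger_gap: 0.0006
[ 0.58202186 -0.00574154  0.09053962] [0.33338101 0.14952894 0.59846742]
```

View pics/side11.png

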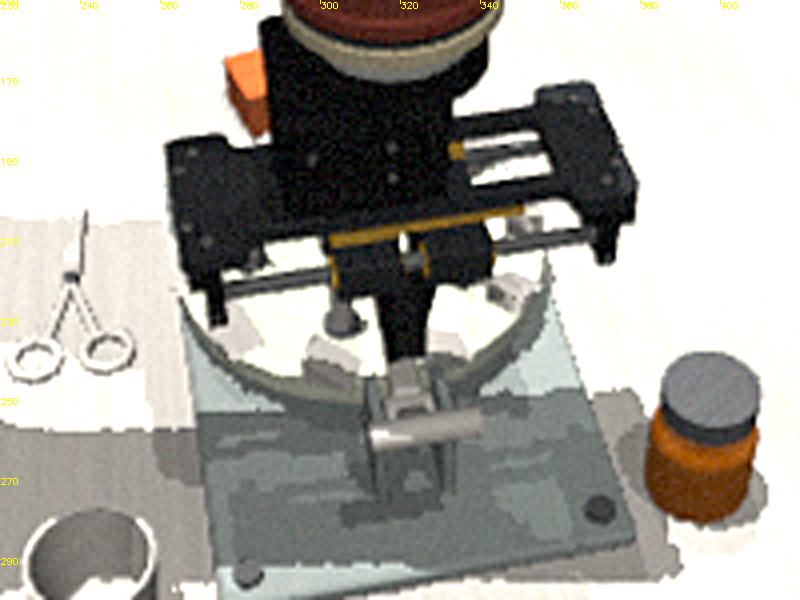

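Tipping down: the bar is at (326,257), about 0.6 rad. A few mm more.

```bash
python3 -m crank '[[0,-0.003,0,0,0],[0,-0.006,0,0,0],[0,-0.009,0,0,0],[0,-0.011,0,0,0],[0,-0.011,0,0,0],[0,-0.011,0,0,0],[0,-0.011,0,0,0]]'
python3 - <<'E'
from h import *
o=monitor.get_obs(); print(o["ee_pos"],o["force"])
s=cam("side"); crop(s,"side12.png",220,150,200,150,4)
E
```

```text
clock: 12.02
ee_pos: [0.5814, 0.0046, 0.0906]
tcp_rot: [0.515, -0.484, 0.484, -0.515]
force: [0.4, 0.7, -0.1]
finger_gap: 0.0004
[0.58138071 0.00463557 0.09058282] [ 0.41842205  0.66152082 -0.14922984]
```

View pics/side12.png

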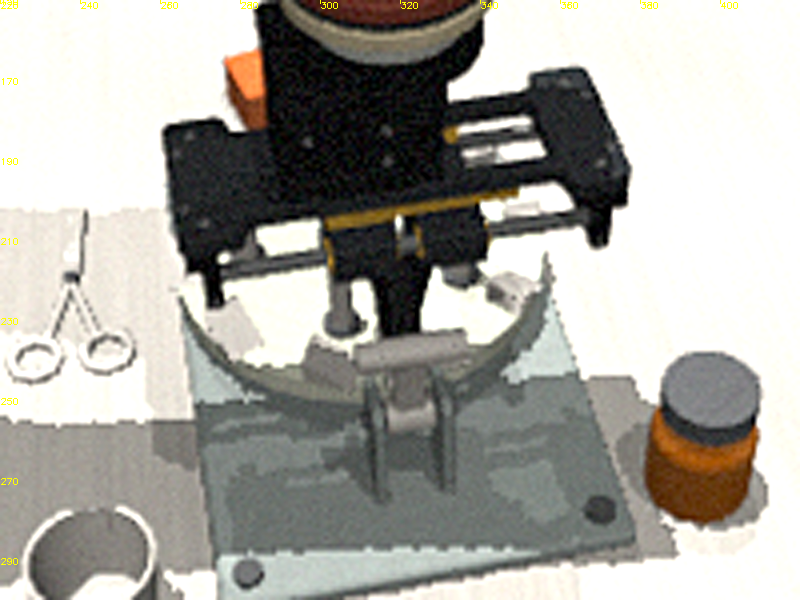

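The pawl fell: bar at (322,238), the same as at the start. I'll withdraw straight up, then away so that I can check.

```bash
python3 -m crank '[[0,0,-0.02,0,0],[0,0,-0.06,0,0],[0,0,-0.1,0,0],[0,0,-0.14,0,0],[0,0,-0.16,0,0],[0,0,-0.16,0,0],[0,-0.04,-0.17,0,0],[0,-0.08,-0.17,0,0],[0,-0.12,-0.17,0,0],[0,-0.16,-0.17,0,0],[0,-0.2,-0.17,0,0],[0,-0.24,-0.17,0,0],[0,-0.28,-0.17,0,0],[0,-0.3,-0.17,0,0],[0,-0.3,-0.17,0,0],[0,-0.3,-0.17,0,0]]'
python3 - <<'E'
from h import *
o=monitor.get_obs(); print(o["ee_pos"],o["force"])
s=cam("side"); crop(s,"side13.png",220,150,190,150,4)
t=cam("top"); crop(t,"top13.png",240,120,160,140,5)
q=[.5737,.1147,.0624]
for a in (0,.06,.12,.2):
    th=np.radians(100)+a; c=W(0,-.14+.055*np.cos(th),.062+.055*np.sin(th),q);n=W(0,-.14+.057*np.cos(a)-.005*np.sin(a),.062+.057*np.sin(a)+.005*np.cos(a),q)
    print(a,P(s,c),P(s,n),P(t,c),P(t,n))
E
```

```text
clock: 13.4
ee_pos: [0.5623, 0.3051, 0.2595]
tcp_rot: [0.516, -0.484, 0.484, -0.515]
force: [0.3, -0.8, 0.2]
finger_gap: 0.0005
[0.56230579 0.30507637 0.25948221] [ 0.3207825  -0.82050747  0.21690787]
0 [[322.74538081 237.87644945]] [[316.34902863 229.2710726 ]] [[367.02168561 196.86298003]] [[334.3172664  201.41141965]]
0.06 [[323.11727145 239.48512964]] [[316.34356863 228.24973723]] [[368.51596511 196.7741521 ]] [[334.5643225  201.26217342]]
0.12 [[323.48728033 241.15412017]] [[316.35812175 227.30737658]] [[369.97323185 196.69636047]] [[334.90510385 201.1056746 ]]
0.2 [[323.9749119  243.46148007]] [[316.40893184 226.18030436]] [[371.84810787 196.61030947]] [[335.50494617 200.88660144]]
```

View pics/side13.png

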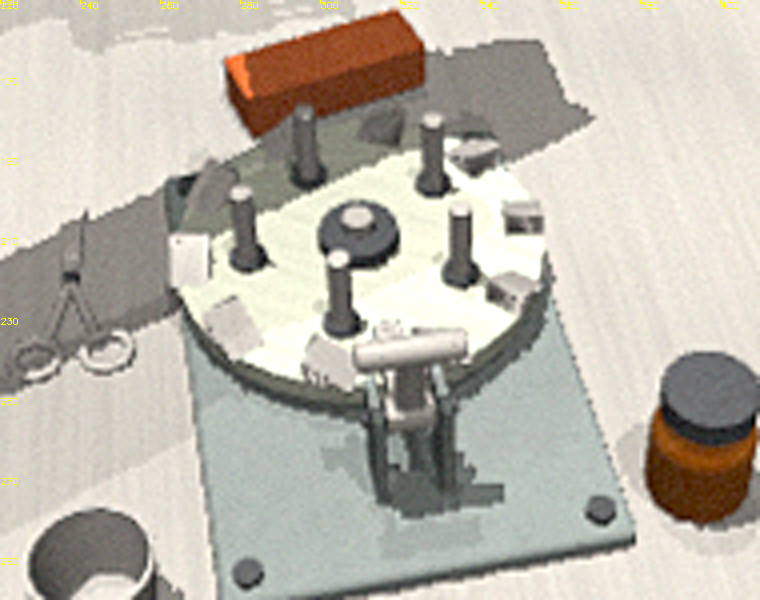

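View pics/top13.png

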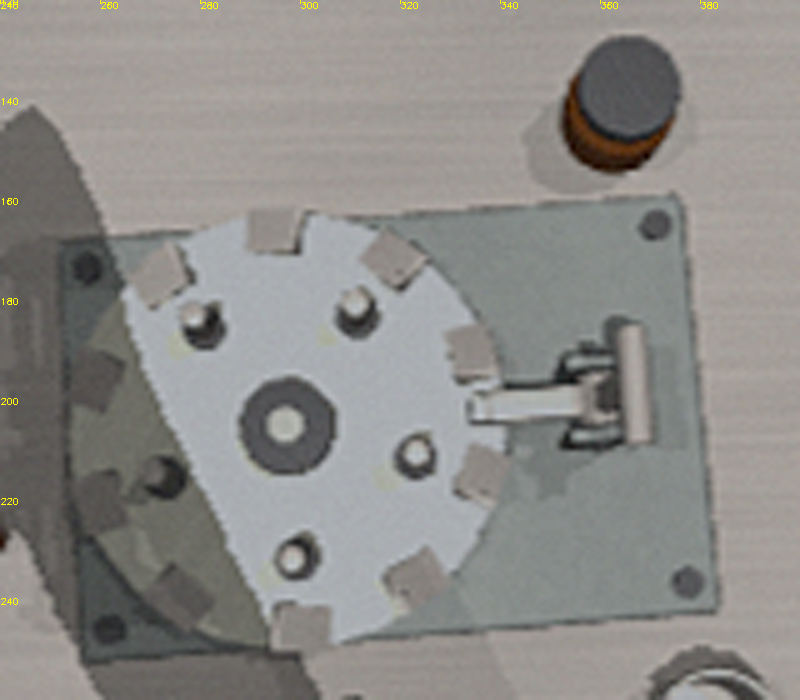

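The pawl looks the same as at the start in both views: side bar (322.5,237.5), top bar (366.5,196.5). Final numeric comparison next.

```bash
python3 - <<'E'
from h import *
s=cam("side"); print(wheel(s,{0:(304.5,214.3),1:(335.3,201.8),4:(280.4,198),3:(296.3,177.7),2:(328.3,179.8)}))
t=cam("top"); print(wheel(t,{0:(322.3,210.3),1:(311,179.8),2:(278.5,183.3),4:(298,231.3)}))
a=cv2.imread("pics/topc1.png").astype(int);b=cv2.imread("pics/top13.png").astype(int)
# pawl region: columns 332-375, rows 182-212
d=np.abs(a-b)[(182-120)*5:(212-120)*5,(345-240)*5:(375-240)*5]; print("pawl diff",d.mean(),d.max())
a=cv2.imread("pics/sidec1.png").astype(int);b=cv2.imread("pics/side13.png").astype(int)
d=np.abs(a-b)[(229-150)*4:(275-150)*4,(308-220)*4:(340-220)*4]; print(d.mean(),d.max())
print(monitor.get_obs()["ee_pos"],monitor.get_obs()["force"])
E
```

```text
(np.float64(-0.6353222210146949), array([-0.3,  0.1, -0.3,  0.2, -0.5, -0. , -0.5, -0.1, -0.3, -0. ]))
(np.float64(-0.630817026307501), array([ 1.1, -0.1,  0. ,  0.4,  0.1, -0.7,  0.4,  0.2]))
pawl diff 18.025525925925926 34
10.447944972826088 251
[0.56346285 0.30213368 0.26072671] [-0.63964806  0.00208722  0.55902333]
```

```bash
python3 -c "
from plant import manip
print(manip.job_done())"
```

```text
the job is handed in; nothing more can be done
None
```

The feed wheel is one notch back with the pawl down in that notch, and the job is handed in. The hand-in gave no verdict, so this rests on my own camera checks.

- **Pawl up:** With the shut fingertip I pushed the crossbar away from the wheel until the pawl fell onto its stop. The side image matched 1.25 rad.
- **Wheel back:** I pushed post1 clockwise with the pawl up; the wheel read about -0.60 rad. The tool force read at the end of each step stayed under about 3 N.
- **Pawl down:** I tipped the arm back from inside the V, and it fell into the notch by itself.

**Last checks:**
- **Wheel:** It read -0.635 rad from the side camera and -0.631 rad from the top one, against a target of -0.628. It read about -0.60 before the pawl dropped.
- **Pawl:** The crossbar was back at its starting pixels in both views, within 1 px of the position predicted for 0 rad.
- **Picture comparison:** A plain pixel difference of the pawl area against the first pictures was not zero. In the top view it was a fairly even 18 grey levels (at most 34), which I put down to lighting. In the side view it averaged 10, but one spot reached 251; I took that to be wheel and shadow behind the pawl and did not check further.
- **Bystanders:** The scissors, bar, jar and cup looked unmoved where visible; I did not measure them.
- **Robot:** It was clear of everything, with the tip at z = 0.26 m, 13.4 s into the run.

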